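# Open the contactor drawer and cover the layer with the separator board

### The job

Pull the contactor drawer of the small bench cabinet all the way out to its stop. Then pick up the separator board lying on the bench by its grip rib and lay it gently, without dropping it, flat on top of the contactors in the drawer, inside the drawer walls; leave the drawer fully out, let go, and do not disturb the other things on the bench.

Things in the scene. Friction and masses are not known exactly. Their poses are not given: they have to be found in the camera images.
- overhang (a point): Middle of the lower front edge of the open stock bins that overhang the drawer of the fixed grey cabinet (220 mm deep, 250 wide): 150 mm over the bench, 25 mm in front of the shut drawer's face. x points level into the cabinet (the drawer comes out along -x), z up. The bins (250 wide, 90 high) block a gripper pointing straight down at the shut handle; tilted 35 degrees, leaning out, it is clear.
- drawer (a joint): How far the drawer is out, in m: 0 shut, 0.170 at its stop. May start up to 0.03 out. It slides stiffly along the overhang's -x with about 3 N friction plus light damping, no spring, and stays where it is left.
- handle (a point): Centre of the drawer's handle: upright aluminium bar 14 x 14 mm in section, 60 mm tall, in the middle of the drawer front, 75 mm over the bench, its axis 40 mm in front of the face. Behind it 33 mm are free but for two stems (12 mm wide, 10 mm high) 25 mm above and below this point. Axes as the overhang's; moves with the drawer.
- well (a point): Centre of the drawer's front compartment, on the flat tops of the six contactors fixed in it, 78 mm over the bench. Compartment inside: 130 mm (x) x 208 mm (y); side and rear walls rise to 101 mm over the bench, the front panel to 124 mm. Axes as the overhang's; moves with the drawer. With the drawer at its stop it lies 59 mm in front of the overhang.
- board: Loose grey plastic separator board, 0.1 to 0.2 kg: plate 105 mm (x) x 170 mm (y) x 5 mm, with an upright grip rib in the middle of its top, 60 mm long along x, 12 mm thick (y), its top 43 mm over the underside. Origin: centre of its underside; z up. Either way round is the same. Starts flat on the bench, to the right of the cabinet.
- board_grip (a point): Point in the board's rib, 32 mm over the board's underside and 11 mm below the rib's top, where to pinch it across its 12 mm thickness. Axes as the board's.
- multimeter: Bystander: yellow multimeter lying on the bench, 190 x 90 x 44 mm, origin at the centre of its underside.
- contactor: Bystander: single black and white contactor on the bench, 75 x 46 x 73 mm, origin at the centre of its underside.
- carton: Bystander: open cardboard carton, 140 x 120 x 75 mm, origin at the centre of its underside.
Mind the look-alikes: they are no part of the job. Several things have the shape of the board; the one meant has the colours described above.

How it is judged:
On the way:
1. the drawer is pulled out to its stop (within 8 mm) while the board still lies on the bench (value of joint drawer above 0.162 m and height (world z) of board below 0.03 m), for 0.2 s.
At the end, for the whole second after the job is handed in: The drawer is out to its stop (within 8 mm) and still; the separator board lies at rest, rib up, flat (within 3.4 degrees) on the tops of the contactors (underside within 4 mm of them), inside the compartment walls (centre within 18 mm along and 25 mm across of the compartment's centre) (value of joint drawer above 0.162 m and x of board in the frame of well between -0.018 and 0.018 m and y of board in the frame of well between -0.025 and 0.025 m and z of board in the frame of well between -0.004 and 0.004 m and angle between board's own z axis and vertical below 0.06 rad and linear speed of board below 0.02 m/s and velocity of joint drawer between -0.01 and 0.01 m/s); the robot touches nothing.
It fails at once if the board is dropped (touching nothing while moving faster than 0.6 m/s, a fall of about 18 mm) (contact force between board and anything else below 0.05 N and linear speed of board above 0.6 m/s).
It fails at once if the multimeter is moved more than 25 mm (distance of multimeter from where it was at the start of the episode above 0.025 m).
It fails at once if the contactor on the bench is moved more than 25 mm (distance of contactor from where it was at the start of the episode above 0.025 m).
It fails at once if the carton is moved more than 25 mm (distance of carton from where it was at the start of the episode above 0.025 m).
It also fails if it takes over 53 s, if anything falls off the work surface, if the arm or the gripper's body presses on something with over 40 N, if the wrist force passes 120 N, or if a joint passes its speed limit or range.

### The arm

A 7-joint arm with a two-finger parallel gripper is mounted at the origin on the work surface. World frame = base frame: x ahead of the robot, y to its left, z up, the work surface at z = 0. Lengths are in m, angles in rad, forces in N, time in s.
With the tool pointing down it reaches from about 0.4 to 0.85 m from the base axis. Payload 10.4 kg.
Tool frame: the origin (TCP) lies between the finger pads; the fingertips stand manip.tip_extent ahead of it and the grasp point (between the pads) lies 6 mm ahead of it (manip.tip_extent is the distance from the TCP to the fingertips, in m); z points along the fingers, y is the line along which they close (so a half turn about z gives the same grasp; the last joint's range is limited). The gripper opens to 85 mm and grips with 20 to 120 N. Pads are 22 mm wide; open, the fingers measure 114 mm over their backs; the gripper's body (76 mm by 85 mm) begins 54 mm behind the grasp point. The pads swing forward as they close: fully open they stand 13 mm farther back than shut.
Start: joints at [1.078, 0.332, -0.065, 1.46, 0.022, 1.35, -0.088], TCP at [0.283, -0.557, 0.221] pointing down, gripper open.
Joint ranges: [-2.6, 2.6], [-0.5, 2.12], [-1.47, 1.34], [0.16, 2.42], [-1.27, 4.41], [0.06, 2.06], [-2.6, 2.6]. Speed limits (rad/s): [2.22, 2.22, 2.79, 2.79, 3.14, 3.14, 3.14].

### API

Orientations are given as a unit quaternion [x, y, z, w].
In Python, from workcell import get_obs, optics, workorder, manip gives the robot as it stands.
- The arm moves only by the tool jog_arm, never from a script. Its argument "increments" is a list of rows, each a list of 7 numbers: the shift along the tool's x, y, z in m, then the turn, a rotation vector about the tool's x, y, z in rad, then the opening, from -1 (shut) to 1 (fully open). A call has 1 to 5 rows; each row is the pose to reach, as a shift and turn from the pose commanded when the call began, along the tool's axes at that moment; what a row does not reach only later rows make up. A row lasts 1/12 s, in which the tool goes at most 41.7 mm and 7.16 degrees, less where a joint would pass 70% of its speed; a pose out of reach is approached as far as the arm can. A call with a gripper value outside its range is refused whole. The fingers move at their own pace and stop on an object; "grip_force" is the grip in N (left out, the last holds). Time passes only in rows, so rows that repeat a pose let the fingers close. It gives the time, the measured TCP pose, the force, the opening and the grip force at its end, in the units of the state.
- get_obs(): the state, without advancing time (a new reading comes with each control period).
- optics.camera(name): name is "scene" or "top"; returns a dict with "color" (480x640x3 uint8, red, green, blue), "depth" (480x640 float32, m along the optical axis (not along the pixel's ray), 0 where there is no reading), "K" (3x3 intrinsics, pixels), "R" (3x3) and "t" (3): a world point X has camera coordinates R X + t. Camera axes: x right, y down, z forward; pixel columns grow to the right and rows downward; lengths in m; the calibration is good to about 2 mm. A picture is of the moment at which its call begins.
- workorder.hand_in(): hands the job in; it is judged then, once.
The state is a dict: "clock": time; "joint_pos": joint angles; "joint_velocities": joint speeds; "tau": joint torques, N m; "position": TCP position; "ee_rot": TCP orientation; "ft_force": force on the tool from outside, world axes, zero at the start; "torque": the same for the moment, N m; "grip_width": opening from 0.0 (shut) to 1.0 (fully open); "grasp_force": force on a finger pad.
Only numpy, scipy, OpenCV 4.12 (cv2) and the standard library are available. Lean on these libraries where they do the work, as an engineer would, in place of code of your own. Each camera call takes 0.05 s, during which the arm holds its last target. There are 200 camera calls.

## Working session

There is one attempt and no reset: what is moved stays moved. The work goes in short steps, Python scripts to look and compute and a tool call to move; the robot and the scene stay as the last step left them, time stands still between calls to the robot, and variables do not carry over. Pictures are saved under pics/ and viewed, at most 12 in all, crops included, and the job is handed in when it is done.

Besides the shell and the picture viewer there is one more tool, called after ">>>" by a JSON object that holds its "op" and its "data". jog_arm: Moves the arm, as the interface text tells. Its arguments: {"type":"object","properties":{"increments":{"type":"array"},"grip_force":{"type":"number"}},"required":["increments"]}

```bash
mkdir -p pics; ls; python3 - <<'E'
from workcell import get_obs, optics, workorder, manip
import cv2,numpy as np
o=get_obs(); print(o, manip.tip_extent)
for n in("scene","top"):
    c=optics.camera(n); np.savez(f"{n}0.npz",**c); cv2.imwrite(f"pics/{n}0.png",c["color"][:,:,::-1])
    print(n,c["K"].tolist(),(-c["R"].T@c["t"]).tolist(),c["R"].round(3).tolist())
E
```

```text
pics
{'clock': 0.0, 'joint_pos': array([ 1.07837163,  0.33289839, -0.06468392,  1.46095166,  0.02160408,
        1.34989498, -0.08846923]), 'joint_velocities': array([-0.00057971, -0.00035131, -0.00075172,  0.00030334, -0.00024401,
       -0.00065156,  0.00030115]), 'tau': array([-1.04821986e-03, -6.25448084e+01,  4.88241808e-02, -3.91602802e+01,
        1.61720632e-02,  9.88381886e-03, -2.48782294e-05]), 'position': array([ 0.28276232, -0.55693632,  0.2202944 ]), 'ee_rot': array([ 9.72530104e-01,  2.32775999e-01, -2.06509175e-04, -6.98537586e-04]), 'ft_force': array([ 0.09886984, -0.42631025,  0.09095153]), 'torque': array([-0.04459746, -0.01998927, -0.04673456]), 'grasp_force': 0.0, 'grip_width': 1.0001908344619637} 0.025
scene [[561.7663785224024, 0.0, 324.1805327990821], [0.0, 561.7663785224024, 246.60334813306628], [0.0, 0.0, 1.0]] [0.907118913441794, -0.5059292744829474, 1.1257670201365486] [[0.847, 0.532, -0.007], [0.438, -0.706, -0.556], [-0.301, 0.468, -0.831]]
top [[612.6115439703063, 0.0, 324.1388696194643], [0.0, 612.6115439703063, 233.44439648250443], [0.0, 0.0, 1.0]] [0.30655285220730644, 0.0836832051991258, 1.547583157752427] [[0.016, -1.0, 0.009], [-0.987, -0.017, -0.162], [0.162, -0.006, -0.987]]
```

View pics/scene0.png

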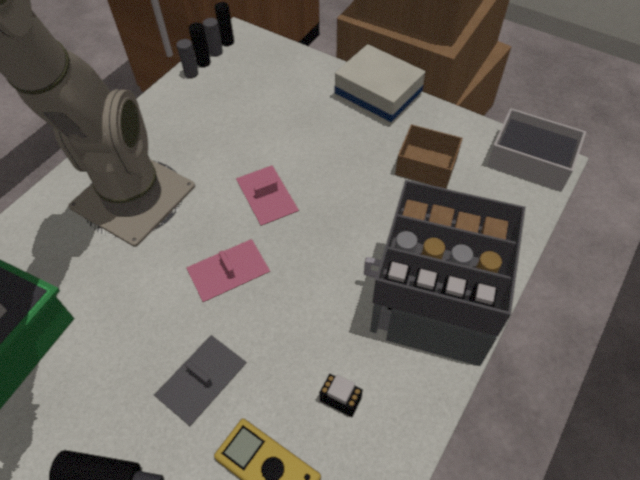

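View pics/top0.png

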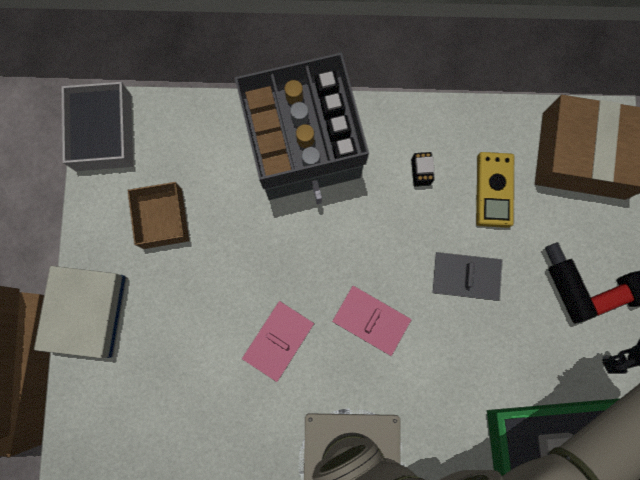

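The scene view shows the grey board around (200,380) with its rib at (200,373), and the handle bar near (375,290) in front of the bins. In the top view the grey board is at (467,277), the handle at (318,195), the bins at (303,120), and the yellow meter at (496,190). The contactor is at (423,168), with two pink look-alikes near (280,340) and (372,320).

```bash
cat > h.py <<'E'
import numpy as np,cv2
def cloud(c):
    v,u=np.mgrid[:480,:640]; d=c["depth"]; K=c["K"]
    P=np.stack([(u-K[0,2])/K[0,0]*d,(v-K[1,2])/K[1,1]*d,d],-1)
    W=(P-c["t"])@c["R"]; W[d<=0]=np.nan; return W
E
python3 - <<'E'
from h import *
T=np.load("top0.npz");S=np.load("scene0.npz")
wt=cloud(T);ws=cloud(S)
def rect(p,n):
    r=cv2.minAreaRect(p[:,:2].astype(np.float32)); print(n,len(p),"c",np.round(r[0],4),"size",np.round(r[1],4),"ang",round(r[2],2)); print(np.round(cv2.boxPoints(r),4).tolist()); return r
for n,w in(("top",wt),("scene",ws)):
    x,y,z=w[...,0],w[...,1],w[...,2]
    print(n,"bench z",np.nanmedian(z[(x>.3)&(x<.7)&(abs(y)<.4)]))
    reg=(x>.45)&(x<1.1)&(y>-.12)&(y<.33)
    rect(w[reg&(z>.225)&(z<.255)],n+" rim")
    h=reg&(z>.09)&(z<.112)&(x<.75); 
    print("handle top cands",h.sum(), np.nanmedian(w[h],0) if h.any() else '')
    for p in w[h][::max(1,h.sum()//15)]: print(np.round(p,3))
    c=T if n=="top" else S
    col=c["color"].astype(int); hi=col.max(-1)-col.min(-1)
    b=(x>.3)&(x<.6)&(y<-.1)&(y>-.42)&(col.max(-1)<125)&(hi<30)&(z<.06)
    m=cv2.morphologyEx(b.astype(np.uint8),cv2.MORPH_OPEN,np.ones((3,3)))
    k,l,st,ce=cv2.connectedComponentsWithStats(m); i=1+st[1:,4].argmax(); b=l==i
    rect(w[b&(z<.012)],n+" board plate"); rect(w[b&(z>.030)],n+" rib"); print(np.nanmax(z[b]),np.nanmedian(z[b&(z<.012)]))
E
```

```text
top bench z 0.0008770712786423121
top rim 1860 c [0.7899 0.1314] size [0.2489 0.2506] ang 15.1
[[0.6370999813079834, 0.2198999971151352], [0.7024000287055969, -0.02199999988079071], [0.9427000284194946, 0.04280000180006027], [0.8773999810218811, 0.2847000062465668]]
handle top cands 302 [0.66302641 0.0940698  0.10303807]
[0.702 0.    0.111]
[ 0.701 -0.001  0.096]
[0.697 0.009 0.093]
[0.683 0.065 0.111]
[0.68  0.077 0.102]
[0.67  0.121 0.111]
[0.67  0.097 0.103]
[0.665 0.135 0.101]
[0.665 0.133 0.091]
[0.656 0.169 0.103]
[0.653 0.099 0.109]
[0.647 0.202 0.108]
[0.647 0.2   0.099]
[0.643 0.215 0.093]
[0.635 0.089 0.103]
[0.628 0.094 0.092]
top board plate 2601 c [ 0.4588 -0.2895] size [0.172  0.1089] ang 84.15
[[0.39579999446868896, -0.3695000112056732], [0.5041000247001648, -0.3806000053882599], [0.5217000246047974, -0.2094999998807907], [0.41339999437332153, -0.19840000569820404]]
top rib 144 c [ 0.4574 -0.2892] size [0.014  0.0589] ang 84.44
[[0.42739999294281006, -0.29339998960494995], [0.4860000014305115, -0.29910001158714294], [0.48739999532699585, -0.2851000130176544], [0.428799
[... 564 characters left out ...]
1]
[0.716 0.008 0.101]
[0.719 0.002 0.1  ]
[0.726 0.002 0.103]
[0.724 0.002 0.097]
[0.727 0.002 0.095]
[0.729 0.003 0.091]
[ 0.712 -0.013  0.091]
[ 0.749 -0.007  0.102]
scene board plate 3707 c [ 0.4568 -0.2887] size [0.1704 0.1108] ang 84.97
[[0.39419999718666077, -0.3686999976634979], [0.5045999884605408, -0.3783999979496002], [0.5195000171661377, -0.2085999995470047], [0.4090999960899353, -0.1988999992609024]]
scene rib 202 c [ 0.4597 -0.2883] size [0.0127 0.0603] ang 84.71
[[0.42910000681877136, -0.29179999232292175], [0.48919999599456787, -0.29739999771118164], [0.4902999997138977, -0.2847999930381775], [0.4302999973297119, -0.2791999876499176]]
0.050415599663798556 0.005641776729365411
```

```bash
cat >> h.py <<'E'
from scipy.spatial.transform import Rotation as R
def rot(yaw,tilt=0):
    "tool x at world yaw deg, pointing down, tool z tilted toward yaw dir by tilt deg"
    a,t=np.radians([yaw,tilt]); f=np.array([np.cos(a),np.sin(a),0]); k=np.array([0,0,1.])
    z=np.sin(t)*f-np.cos(t)*k; x=np.cos(t)*f+np.sin(t)*k
    return R.from_matrix(np.stack([x,np.cross(z,x),z],1))
def inc(p,r,grasp=True):
    from workcell import get_obs
    o=get_obs(); q=R.from_quat(o["ee_rot"]); p=np.array(p,float)
    if grasp: p=p-.006*r.as_matrix()[:,2]
    print("t",round(o["clock"],2),"pos",o["position"].round(4),"F",o["ft_force"].round(1),"shift",(q.inv().apply(p-o["position"])).round(4),"rotvec",(q.inv()*r).as_rotvec().round(4))
E
python3 - <<'E'
from h import *
ax=np.array([np.cos(np.radians(15.1)),np.sin(np.radians(15.1))]);ay=np.array([-ax[1],ax[0]])
O=np.array([.6703,.100])
for n in("top","scene"):
    w=cloud(np.load(n+"0.npz")).reshape(-1,3); l=(w[:,:2]-O)@np.stack([ax,ay],1); z=w[:,2]
    h=(abs(l[:,1])<.02)&(l[:,0]<-.025)&(l[:,0]>-.09)&(z>.06)&(z<.115)
    t=h&(z>.10); f=(abs(l[:,1])<.1)&(abs(l[:,1])>.03)&(l[:,0]>-.03)&(l[:,0]<.03)
    print(n,h.sum(),"x",np.percentile(l[h,0],[2,50,98]).round(4),"y",np.percentile(l[h,1],[2,50,98]).round(4),"top x",np.percentile(l[t,0],[2,50,98]).round(4),"y",np.percentile(l[t,1],[2,50,98]).round(4),"ztop",np.percentile(z[h],98))
    for a,b in((.16,.23),(.085,.115)):
        g=f&(z>a)&(z<b); print(" face",a,g.sum(),np.percentile(l[g,0],[5,50,95]).round(4))
    # y midline of front panel/ bins
hx=O-.040*ax; print(hx)
inc([.58,-.1,.26],rot(15.1,25)); inc([hx[0]-.03,hx[1]-.01,.16],rot(15.1,25)); inc([hx[0],hx[1],.08],rot(15.1,25))
E
```

```text
top 63 x [-0.0441 -0.0386 -0.0254] y [-0.0066  0.0001  0.0064] top x [-0.0441 -0.0351 -0.0253] y [-0.0056  0.0002  0.0059] ztop 0.1112199114305386
 face 0.16 807 [-0.      0.0017  0.028 ]
 face 0.085 169 [0.0023 0.0036 0.0047]
scene 112 x [-0.0421 -0.0343 -0.0258] y [-0.0072 -0.0045  0.0071] top x [-0.0415 -0.0334 -0.0257] y [-0.0061 -0.0004  0.0076] ztop 0.10752041302291133
 face 0.16 727 [0.0064 0.0181 0.0288]
 face 0.085 4 [0.0218 0.0238 0.0244]
[0.63168109 0.08957982]
t 0.1 pos [ 0.2828 -0.557   0.2204] F [0.2 0.5 0.8] shift [ 0.4694 -0.2735 -0.0447] rotvec [-0.0462  0.4349  0.2027]
t 0.1 pos [ 0.2828 -0.557   0.2204] F [0.2 0.5 0.8] shift [ 0.57   -0.4237  0.0555] rotvec [-0.0462  0.4349  0.2027]
t 0.1 pos [ 0.2828 -0.557   0.2204] F [0.2 0.5 0.8] shift [ 0.6013 -0.4189  0.1355] rotvec [-0.0462  0.4349  0.2027]
```

>>> {"op": "jog_arm", "data": {"increments": [[0.469, -0.274, -0.045, -0.046, 0.435, 0.203, 1], [0.469, -0.274, -0.045, -0.046, 0.435, 0.203, 1], [0.469, -0.274, -0.045, -0.046, 0.435, 0.203, 1], [0.469, -0.274, -0.045, -0.046, 0.435, 0.203, 1], [0.469, -0.274, -0.045, -0.046, 0.435, 0.203, 1]]}}

```text
clock: 0.52
position: [0.3923, -0.3832, 0.2367]
ee_rot: [0.968, 0.123, 0.217, -0.029]
ft_force: [0.5, -1.6, 0.0]
grip_width: 0.997
grasp_force: 0.0
```

```bash
python3 -c "
from h import *
inc([.58,-.1,.26],rot(15.1,25))"
```

```text
t 0.52 pos [ 0.3923 -0.3832  0.2367] F [ 0.5 -1.6  0. ] shift [ 0.2381 -0.2273  0.0811] rotvec [ 0.0021 -0.0043 -0.011 ]
```

>>> {"op": "jog_arm", "data": {"increments": [[0.238, -0.227, 0.081, 0, 0, -0.01, 1], [0.238, -0.227, 0.081, 0, 0, -0.01, 1], [0.238, -0.227, 0.081, 0, 0, -0.01, 1], [0.238, -0.227, 0.081, 0, 0, -0.01, 1], [0.238, -0.227, 0.081, 0, 0, -0.01, 1]]}}

```text
clock: 0.93
position: [0.5079, -0.206, 0.255]
ee_rot: [0.967, 0.133, 0.215, -0.027]
ft_force: [1.5, -1.1, -0.6]
grip_width: 0.998
grasp_force: 0.0
```

```bash
python3 -c "
from h import *
inc([.602,.0816,.153],rot(15.1,25))"
```

```text
t 0.93 pos [ 0.5079 -0.206   0.255 ] F [ 1.5 -1.1 -0.6] shift [ 0.1096 -0.2523  0.1562] rotvec [ 0.0013 -0.0003  0.01  ]
```

>>> {"op": "jog_arm", "data": {"increments": [[0.11, -0.252, 0.156, 0, 0, 0, 1], [0.11, -0.252, 0.156, 0, 0, 0, 1], [0.11, -0.252, 0.156, 0, 0, 0, 1], [0.11, -0.252, 0.156, 0, 0, 0, 1], [0.11, -0.252, 0.156, 0, 0, 0, 1]]}}

```text
clock: 1.35
position: [0.568, -0.017, 0.1911]
ee_rot: [0.967, 0.133, 0.215, -0.027]
ft_force: [0.9, -0.8, -1.0]
grip_width: 1.001
grasp_force: 0.0
```

```bash
python3 -c "
from h import *
inc([.602,.0816,.153],rot(15.1,25))"
```

```text
t 1.35 pos [ 0.568  -0.017   0.1911] F [ 0.9 -0.8 -1. ] shift [ 0.0377 -0.086   0.0532] rotvec [ 0.0013 -0.0008  0.0104]
```

>>> {"op": "jog_arm", "data": {"increments": [[0.038, -0.086, 0.053, 0, 0, 0.01, 1], [0.038, -0.086, 0.053, 0, 0, 0.01, 1], [0.038, -0.086, 0.053, 0, 0, 0.01, 1], [0.038, -0.086, 0.053, 0, 0, 0.01, 1]]}}

```text
clock: 1.68
position: [0.599, 0.0855, 0.1576]
ee_rot: [0.967, 0.132, 0.214, -0.03]
ft_force: [-0.8, 0.8, 0.0]
grip_width: 1.0
grasp_force: 0.0
```

```bash
python3 -c "
from h import *
inc([.6353,.0906,.08],rot(15.1,25))
from workcell import optics
c=optics.camera('scene'); cv2.imwrite('pics/s1.png',cv2.resize(c['color'][180:400,260:540,::-1],None,fx=2,fy=2))"
```

```text
t 1.68 pos [0.599  0.0855 0.1576] F [-0.8  0.8  0. ] shift [0.0002 0.0049 0.0797] rotvec [-0.0044  0.0008  0.0059]
```

View pics/s1.png

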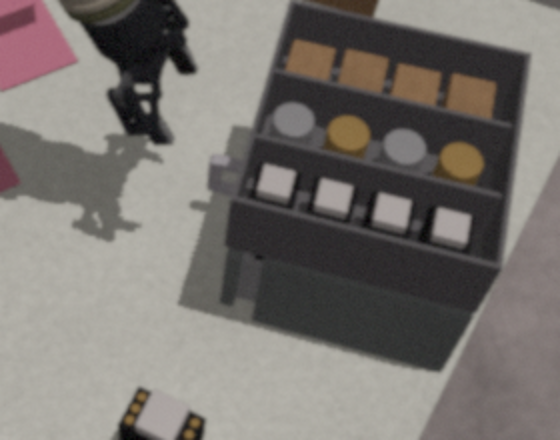

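The fingers sit at about (155,105) in the crop, up-left of the handle at (220,165), and the path between them is clear. I'll move in along the tool axis.

>>> {"op": "jog_arm", "data": {"increments": [[0, 0.004, 0.03, 0, 0, 0.005, 1], [0, 0.005, 0.055, 0, 0, 0.005, 1], [0, 0.005, 0.07, 0, 0, 0.005, 1], [0, 0.005, 0.08, 0, 0, 0.005, 1], [0, 0.005, 0.08, 0, 0, 0.005, 1]]}}

```text
clock: 2.15
position: [0.6328, 0.0814, 0.0843]
ee_rot: [0.969, 0.125, 0.213, -0.028]
ft_force: [-1.2, 0.2, -0.4]
grip_width: 1.003
grasp_force: 0.0
```

```bash
python3 -c "
from h import *
inc([.6353,.0906,.08],rot(15.1,25))
from workcell import optics
c=optics.camera('scene'); cv2.imwrite('pics/s2.png',cv2.resize(c['color'][180:400,260:540,::-1],None,fx=2,fy=2))"
```

```text
t 2.15 pos [0.6328 0.0814 0.0843] F [-1.2  0.2 -0.4] shift [ 0.0025 -0.0082 -0.0001] rotvec [ 0.0009  0.0033 -0.0066]
```

View pics/s2.png

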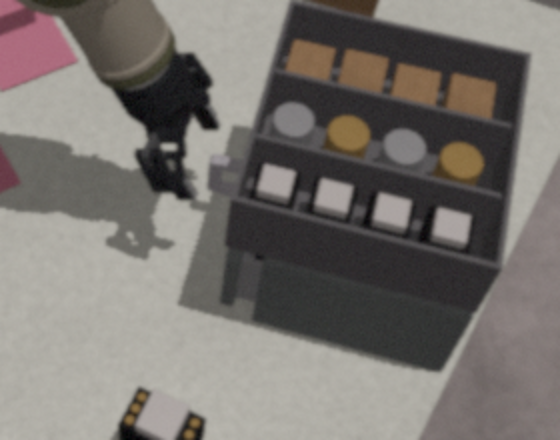

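The picture shows the fingertips at about (185,190) and (210,122), with the handle (218,165) still just ahead of them. I'll correct the sideways offset, then measure the fingertips with depth.

>>> {"op": "jog_arm", "data": {"increments": [[0.002, -0.008, 0, 0, 0, 0, 1], [0.002, -0.008, 0, 0, 0, 0, 1], [0.002, -0.008, 0, 0, 0, 0, 1]]}}

```text
clock: 2.45
position: [0.6337, 0.0916, 0.0888]
ee_rot: [0.968, 0.126, 0.216, -0.028]
ft_force: [0.0, -0.5, -0.4]
grip_width: 0.999
grasp_force: 0.0
```

```bash
python3 - <<'E'
from h import *
from workcell import optics,get_obs
inc([.6353,.0906,.08],rot(15.1,25))
o=get_obs(); q=R.from_quat(o["ee_rot"])
for n in("scene","top"):
    c=optics.camera(n); w=cloud(c).reshape(-1,3)
    if n=="scene": cv2.imwrite('pics/s3.png',cv2.resize(c['color'][200:320,300:440,::-1],None,fx=4,fy=4,interpolation=cv2.INTER_CUBIC))
    l=q.inv().apply(w-o["position"])
    f=(abs(l[:,0])<.02)&(abs(l[:,1])<.065)&(l[:,2]<.04)&(l[:,2]>-.12)
    print(n,f.sum())
    for a,b in((-.065,-.03),(-.03,-.009),(-.009,.009),(.009,.03),(.03,.065)):
        g=f&(l[:,1]>a)&(l[:,1]<b)
        if g.sum(): print(a,b,g.sum(),"x",np.percentile(l[g,0],[3,50,97]).round(3),"z",np.percentile(l[g,2],[3,50,97]).round(3))
E
```

```text
t 2.45 pos [0.6337 0.0916 0.0888] F [ 0.  -0.5 -0.4] shift [-0.0026  0.0014  0.0025] rotvec [ 0.0014 -0.002  -0.0038]
scene 912
-0.065 -0.03 275 x [-0.008  0.008  0.017] z [-0.116 -0.065 -0.027]
-0.03 -0.009 38 x [0.01  0.017 0.019] z [-0.113 -0.097 -0.086]
-0.009 0.009 209 x [-0.014  0.005  0.018] z [-0.113 -0.005  0.039]
0.009 0.03 97 x [-0.011  0.015  0.019] z [-0.119 -0.109 -0.075]
0.03 0.065 293 x [-0.005  0.01   0.018] z [-0.117 -0.08  -0.031]
top 272
-0.065 -0.03 127 x [-0.007  0.009  0.016] z [-0.119 -0.087 -0.039]
-0.03 -0.009 11 x [0.006 0.016 0.017] z [-0.112 -0.1   -0.084]
-0.009 0.009 34 x [0.001 0.012 0.018] z [-0.017 -0.012  0.038]
0.03 0.065 100 x [-0.003  0.009  0.017] z [-0.117 -0.08  -0.035]
```

View pics/s3.png

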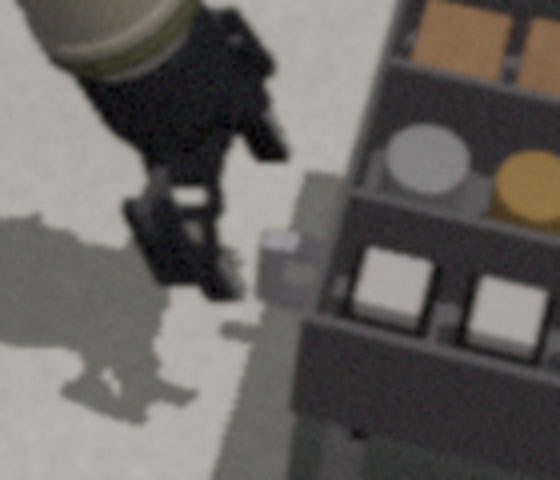

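Fingertips in the crop are at about (235,295) and (280,155), both short of the bar top at (280,240). Depth puts them roughly 40 mm behind where the reported TCP says. I'll advance part of that distance and measure again.

>>> {"op": "jog_arm", "data": {"increments": [[-0.002, 0.001, 0.01, 0, 0, 0, 1], [-0.002, 0.001, 0.02, 0, 0, 0, 1], [-0.002, 0.001, 0.02, 0, 0, 0, 1], [-0.002, 0.001, 0.02, 0, 0, 0, 1]]}}

```text
clock: 2.88
position: [0.6396, 0.0918, 0.0677]
ee_rot: [0.968, 0.126, 0.214, -0.029]
ft_force: [0.5, 0.6, -0.5]
grip_width: 1.001
grasp_force: 0.0
```

```bash
cat > tip.py <<'E'
from h import *
from workcell import optics,get_obs
def tip():
  o=get_obs(); q=R.from_quat(o["ee_rot"])
  for n in("scene","top"):
    c=optics.camera(n); w=cloud(c); l=q.inv().apply((w-o["position"]).reshape(-1,3)).reshape(w.shape)
    dark=c["color"].max(-1)<75
    f=dark&(abs(l[...,0])<.03)&(abs(l[...,1])<.075)&(abs(l[...,1])>.02)&(l[...,2]<.05)&(l[...,2]>-.2)
    for s in(-1,1):
        g=f&(l[...,1]*s>0); p=l[g]
        if len(p): print(n,s,len(p),"tip z",np.percentile(p[:,2],[90,97,100]).round(3),"tip mean",p[p[:,2]>np.percentile(p[:,2],90)].mean(0).round(3))
  print(get_obs()["position"].round(4))
tip()
E
python3 - <<'E'
from tip import *
inc([.6353,.0906,.08],rot(15.1,25))
E
```

```text
scene -1 270 tip z [-0.04  -0.03  -0.025] tip mean [ 0.001 -0.043 -0.033]
scene 1 1066 tip z [-0.078 -0.047 -0.029] tip mean [ 0.006  0.056 -0.06 ]
top -1 351 tip z [0.034 0.046 0.05 ] tip mean [ 0.019 -0.048  0.042]
top 1 222 tip z [0.038 0.046 0.049] tip mean [0.019 0.047 0.044]
[0.6401 0.0919 0.0687]
t 2.98 pos [0.6401 0.0919 0.0687] F [0.  0.5 1. ] shift [ 0.0003  0.0001 -0.0184] rotvec [ 0.0009 -0.0004 -0.0047]
```

>>> {"op": "jog_arm", "data": {"increments": [[0, 0, 0.01, 0, 0, 0, 1], [0, 0, 0.02, 0, 0, 0, 1], [0, 0, 0.02, 0, 0, 0, 1]]}}

```text
clock: 3.23
position: [0.6479, 0.094, 0.0483]
ee_rot: [0.968, 0.126, 0.214, -0.029]
ft_force: [-1.5, 0.8, -1.0]
grip_width: 0.999
grasp_force: 0.0
```

```bash
python3 - <<'E'
from tip import *
inc([.6353,.0906,.08],rot(15.1,25))
c=optics.camera('scene'); cv2.imwrite('pics/s4.png',cv2.resize(c['color'][200:320,300:440,::-1],None,fx=4,fy=4,interpolation=cv2.INTER_CUBIC))
E
```

```text
scene -1 253 tip z [-0.038 -0.029 -0.024] tip mean [ 0.002 -0.043 -0.032]
scene 1 1040 tip z [-0.079 -0.049 -0.029] tip mean [ 0.006  0.058 -0.061]
top -1 373 tip z [0.029 0.038 0.049] tip mean [ 0.009 -0.05   0.036]
top 1 244 tip z [0.03  0.039 0.049] tip mean [0.011 0.049 0.037]
[0.6479 0.0943 0.0496]
t 3.33 pos [0.6479 0.0943 0.0496] F [-0.6 -0.4  0.7] shift [ 0.0009  0.0003 -0.0391] rotvec [ 0.0003  0.0009 -0.0046]
```

View pics/s4.png

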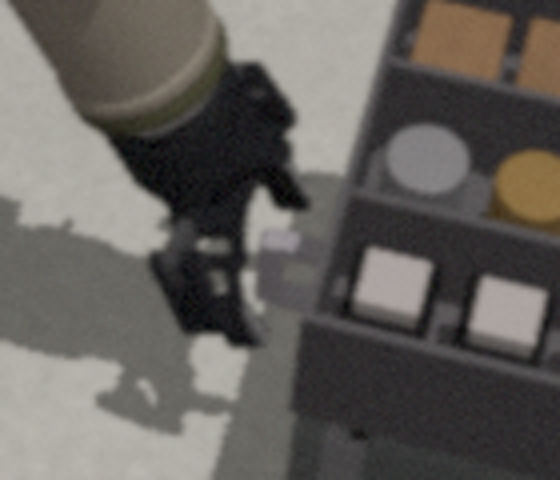

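The fingertips are now at (255,340) and (300,205), either side of the bar at (280,240–300). Closing.

>>> {"op": "jog_arm", "data": {"increments": [[0, 0, 0, 0, 0, 0, -1], [0, 0, 0, 0, 0, 0, -1], [0, 0, 0, 0, 0, 0, -1], [0, 0, 0, 0, 0, 0, -1], [0, 0, 0, 0, 0, 0, -1]], "grip_force": 60}}

```text
clock: 3.8
position: [0.6483, 0.094, 0.0506]
ee_rot: [0.968, 0.126, 0.215, -0.028]
ft_force: [-0.5, -0.3, -0.1]
grip_width: 0.296
grasp_force: 0.0
```

>>> {"op": "jog_arm", "data": {"increments": [[0, 0, 0, 0, 0, 0, -1], [0, 0, 0, 0, 0, 0, -1], [0, 0, 0, 0, 0, 0, -1]]}}

```text
clock: 4.05
position: [0.6481, 0.0957, 0.0508]
ee_rot: [0.968, 0.127, 0.215, -0.029]
ft_force: [-2.4, 3.9, 2.5]
grip_width: 0.157
grasp_force: 60.4
```

Opening 0.157 (13 mm) at 60 N, so the bar is held. Pulling out.

>>> {"op": "jog_arm", "data": {"increments": [[-0.014, 0, -0.006, 0, 0, 0, -1], [-0.032, 0, -0.015, 0, 0, 0, -1], [-0.05, 0, -0.023, 0, 0, 0, -1], [-0.068, 0, -0.032, 0, 0, 0, -1], [-0.086, 0, -0.04, 0, 0, 0, -1]]}}

```text
clock: 4.47
position: [0.5562, 0.0708, 0.0507]
ee_rot: [0.968, 0.127, 0.216, -0.029]
ft_force: [2.2, 6.9, 4.2]
grip_width: 0.15
grasp_force: 65.5
```

>>> {"op": "jog_arm", "data": {"increments": [[-0.014, 0, -0.006, 0, 0, 0, -1], [-0.027, 0, -0.013, 0, 0, 0, -1], [-0.036, 0, -0.017, 0, 0, 0, -1], [-0.041, 0, -0.019, 0, 0, 0, -1], [-0.041, 0, -0.019, 0, 0, 0, -1]]}}

```text
clock: 4.88
position: [0.5124, 0.059, 0.0507]
ee_rot: [0.968, 0.127, 0.215, -0.028]
ft_force: [-4.3, 6.8, 4.5]
grip_width: 0.154
grasp_force: 66.2
```

>>> {"op": "jog_arm", "data": {"increments": [[-0.005, 0, -0.002, 0, 0, 0, -1], [-0.009, 0, -0.004, 0, 0, 0, -1], [-0.011, 0, -0.005, 0, 0, 0, -1], [-0.011, 0, -0.005, 0, 0, 0, -1]]}}

```text
clock: 5.22
position: [0.504, 0.0568, 0.0517]
ee_rot: [0.967, 0.126, 0.218, -0.029]
ft_force: [27.2, 9.5, -25.2]
grip_width: 0.148
grasp_force: 64.3
```

```bash
python3 - <<'E'
from h import *
from workcell import optics,get_obs
o=get_obs();print(o["position"],o["ft_force"])
ax=np.array([np.cos(np.radians(15.1)),np.sin(np.radians(15.1))]);ay=np.array([-ax[1],ax[0]]);O=np.array([.6703,.100])
c=optics.camera("top"); cv2.imwrite("pics/t5.png",c["color"][...,::-1])
for n in("top","scene"):
    w=cloud(optics.camera(n)).reshape(-1,3); l=(w[:,:2]-O)@np.stack([ax,ay],1);z=w[:,2]
    p=(z>.115)&(z<.13)&(l[:,0]<-.1)&(l[:,0]>-.17)&(abs(l[:,1])>.05)&(abs(l[:,1])<.115)
    print(n,p.sum(),np.percentile(l[p,0],[3,50,97]).round(4),np.percentile(l[p,1],[1,99]).round(4))
E
```

```text
[0.5040432  0.05677136 0.05172696] [ 27.15383618   9.49368837 -25.20870437]
top 362 [-0.1442 -0.1373 -0.1297] [-0.1137  0.1137]
scene 378 [-0.1429 -0.1348 -0.1282] [-0.1135  0.1116]
```

View pics/t5.png

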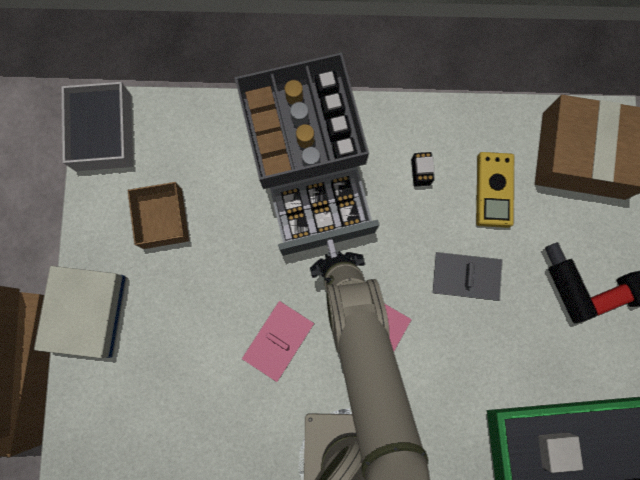

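The drawer's front panel, at about (330,230), is now well out with six contactors showing in the well. The pull force rose to 27 N, so it is at its stop. Letting go and retracting along the tool axis.

>>> {"op": "jog_arm", "data": {"increments": [[0, 0, 0, 0, 0, 0, 1], [0, 0, 0, 0, 0, 0, 1], [0, 0, 0, 0, 0, 0, 1], [0, 0, 0, 0, 0, 0, 1], [0, 0, 0, 0, 0, 0, 1]]}}

```text
clock: 5.78
position: [0.5011, 0.0549, 0.05]
ee_rot: [0.968, 0.126, 0.215, -0.028]
ft_force: [-0.3, -0.9, 0.2]
grip_width: 0.854
grasp_force: 0.0
```

>>> {"op": "jog_arm", "data": {"increments": [[0, 0, -0.01, 0, 0, 0, 1], [0, 0, -0.03, 0, 0, 0, 1], [0, 0, -0.06, 0, 0, 0, 1], [0, 0, -0.1, 0, 0, 0, 1], [0, 0, -0.14, 0, 0, 0, 1]]}}

```text
clock: 6.2
position: [0.4428, 0.0406, 0.1783]
ee_rot: [0.968, 0.126, 0.215, -0.03]
ft_force: [2.2, -2.1, -0.2]
grip_width: 0.999
grasp_force: 0.0
```

```bash
python3 -c "
from h import *
inc([.4585,-.289,.20],rot(-5.4))"
```

```text
t 6.2 pos [0.4428 0.0406 0.1783] F [ 2.2 -2.1 -0.2] shift [-0.0509  0.3225 -0.0555] rotvec [-0.0804 -0.4322  0.348 ]
```

>>> {"op": "jog_arm", "data": {"increments": [[-0.051, 0.322, -0.056, -0.08, -0.432, 0.348, 1], [-0.051, 0.322, -0.056, -0.08, -0.432, 0.348, 1], [-0.051, 0.322, -0.056, -0.08, -0.432, 0.348, 1], [-0.051, 0.322, -0.056, -0.08, -0.432, 0.348, 1], [-0.051, 0.322, -0.056, -0.08, -0.432, 0.348, 1]]}}

```text
clock: 6.62
position: [0.4542, -0.1701, 0.1962]
ee_rot: [0.999, -0.05, -0.001, 0.002]
ft_force: [-0.7, 1.2, 0.6]
grip_width: 0.996
grasp_force: 0.0
```

```bash
python3 -c "
from h import *
inc([.4585,-.289,.16],rot(-5.4))"
```

```text
t 6.62 pos [ 0.4542 -0.1701  0.1962] F [-0.7  1.2  0.6] shift [0.0163 0.1177 0.0307] rotvec [ 0.0044  0.0023 -0.0064]
```

>>> {"op": "jog_arm", "data": {"increments": [[0.016, 0.118, 0.03, 0.004, 0.002, -0.006, 1], [0.016, 0.118, 0.03, 0.004, 0.002, -0.006, 1], [0.016, 0.118, 0.03, 0.004, 0.002, -0.006, 1], [0.016, 0.118, 0.03, 0.004, 0.002, -0.006, 1], [0.016, 0.118, 0.03, 0.004, 0.002, -0.006, 1]]}}

```text
clock: 7.03
position: [0.4569, -0.2885, 0.1639]
ee_rot: [0.999, -0.047, 0.0, -0.002]
ft_force: [-0.2, 0.9, 0.4]
grip_width: 1.001
grasp_force: 0.0
```

```bash
python3 - <<'E'
from tip import *
inc([.4585,-.289,.032],rot(-5.4))
c=optics.camera('scene'); cv2.imwrite('pics/s6.png',cv2.resize(c['color'][290:430,120:280,::-1],None,fx=4,fy=4,interpolation=cv2.INTER_CUBIC))
w=cloud(c);m=(w[...,2]>.12)&(w[...,2]<.6)&(abs(w[...,0]-.46)<.02)&(abs(w[...,1]+.29)<.07)
E
```

```text
scene -1 521 tip z [-0.06  -0.04  -0.029] tip mean [ 0.006 -0.045 -0.046]
scene 1 1141 tip z [-0.074 -0.049 -0.031] tip mean [ 0.007  0.051 -0.058]
top -1 518 tip z [-0.082 -0.072 -0.025] tip mean [-0.005 -0.061 -0.07 ]
[ 0.4582 -0.2856  0.1653]
t 7.13 pos [ 0.4582 -0.2856  0.1653] F [-0.   0.7  0.4] shift [0.0003 0.0038 0.1273] rotvec [-0.0031 -0.0022  0.0055]
```

View pics/s6.png

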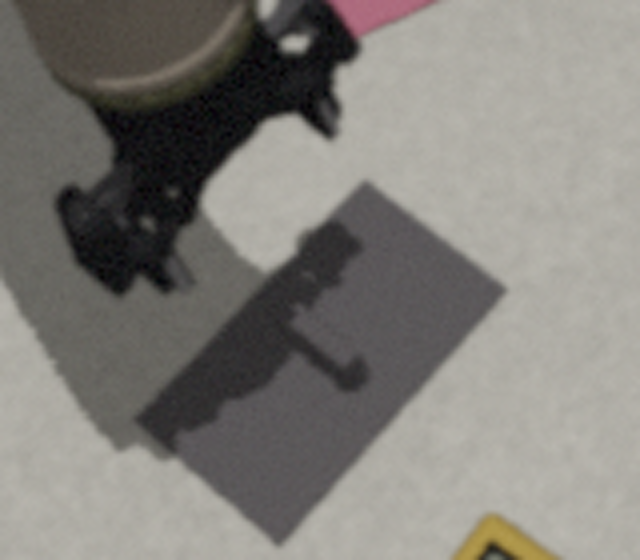

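The scene crop shows open fingertips at about (180,290) and (330,130), straddling the board's rib at (330,365). Their tips are again at tool z = -0.028, so the 40 mm offset is constant. Descending with that correction.

>>> {"op": "jog_arm", "data": {"increments": [[0, 0.002, 0.03, 0, 0, 0, 1], [0, 0.002, 0.06, 0, 0, 0, 1], [0, 0.002, 0.09, 0, 0, 0, 1], [0, 0.002, 0.12, 0, 0, 0, 1], [0, 0.002, 0.12, 0, 0, 0, 1]]}}

```text
clock: 7.6
position: [0.4554, -0.2854, 0.0409]
ee_rot: [0.999, -0.044, -0.002, -0.003]
ft_force: [-1.6, -0.2, -1.1]
grip_width: 1.002
grasp_force: 0.0
```

```bash
python3 - <<'E'
from tip import *
inc([.4585,-.289,-.004],rot(-5.4))
o=get_obs(); 
for i in range(4): inc([.4585,-.289,-.004],rot(-5.4)); optics.camera('top')
c=optics.camera('scene'); w=cloud(c); q=R.from_quat(o["ee_rot"]); m=(w[...,2]>.035)&(c["color"].max(-1)<75)
l=q.inv().apply((w-o["position"]).reshape(-1,3)).reshape(w.shape); 
g=m&(abs(l[...,0])<.03)&(abs(l[...,1])<.075); p=w[g]; print(np.percentile(p[:,2],[0,1,3,10]).round(4))
cv2.imwrite('pics/s7.png',cv2.resize(c['color'][290:430,120:280,::-1],None,fx=4,fy=4,interpolation=cv2.INTER_CUBIC))
E
```

```text
scene -1 633 tip z [0.037 0.038 0.043] tip mean [-0.015 -0.039  0.038]
scene 1 1198 tip z [0.036 0.038 0.042] tip mean [-0.013  0.045  0.037]
top -1 614 tip z [0.038 0.041 0.045] tip mean [-0.015 -0.04   0.04 ]
top 1 73 tip z [0.041 0.042 0.043] tip mean [-0.025  0.037  0.042]
[ 0.4584 -0.2871  0.046 ]
t 7.7 pos [ 0.4584 -0.2871  0.046 ] F [ 0.6  0.2 -0.8] shift [0.0002 0.002  0.044 ] rotvec [-0.003  -0.0017  0.0066]
t 7.7 pos [ 0.4584 -0.2871  0.046 ] F [ 0.6  0.2 -0.8] shift [0.0002 0.002  0.044 ] rotvec [-0.003  -0.0017  0.0066]
t 7.75 pos [ 0.4592 -0.2879  0.0472] F [0.2 0.  0.6] shift [-0.0008  0.0013  0.0452] rotvec [-0.0017 -0.0038  0.0061]
t 7.8 pos [ 0.4596 -0.2884  0.0477] F [ 0.9 -1.2  0.6] shift [-0.0012  0.0008  0.0457] rotvec [-0.0008 -0.0049  0.0057]
t 7.85 pos [ 0.4596 -0.2886  0.0477] F [-0.2 -0.3  0.3] shift [-0.0013  0.0005  0.0457] rotvec [-0.0005 -0.0052  0.0053]
[0.0351 0.0396 0.0422 0.0846]
```

View pics/s7.png

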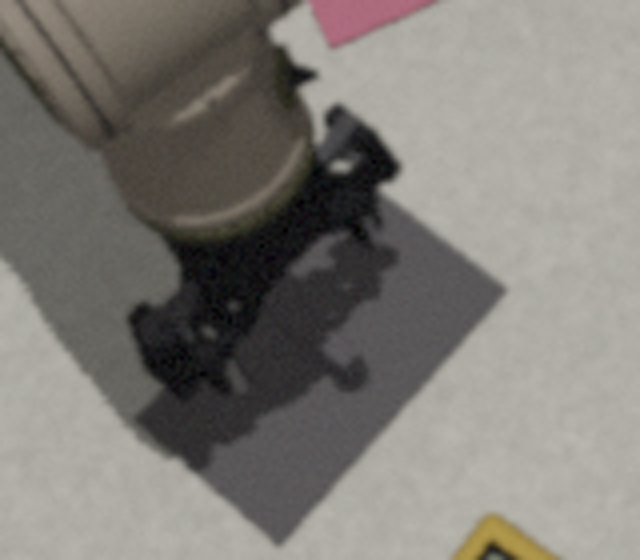

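Fingertips are at about (215,390) and (370,240), still above the plate and either side of the rib end at (350,375). Down the remaining 45 mm, slowly.

>>> {"op": "jog_arm", "data": {"increments": [[-0.001, 0, 0.015, 0, -0.004, 0.005, 1], [-0.001, 0, 0.03, 0, -0.004, 0.005, 1], [-0.001, 0, 0.04, 0, -0.004, 0.005, 1], [-0.001, 0, 0.045, 0, -0.004, 0.005, 1], [-0.001, 0, 0.045, 0, -0.004, 0.005, 1]]}}

```text
clock: 8.37
position: [0.4566, -0.2876, -0.0009]
ee_rot: [0.999, -0.047, -0.002, -0.002]
ft_force: [-0.2, 0.1, 0.1]
grip_width: 1.0
grasp_force: 0.0
```

```bash
python3 - <<'E'
from h import *
from workcell import optics,get_obs
for i in range(4): c=optics.camera('scene')
inc([.4585,-.289,-.004],rot(-5.4))
np.savez("s8.npz",**c); w=cloud(c); o=get_obs(); q=R.from_quat(o["ee_rot"])
l=q.inv().apply((w-o["position"]).reshape(-1,3)).reshape(w.shape)
g=(c["color"].max(-1)<60)&(abs(l[...,0])<.03)&(abs(l[...,1])<.075)&(w[...,2]>.012); p=w[g]; print(np.percentile(p[:,2],[0,1,3,5,10]).round(4))
E
```

```text
t 8.57 pos [ 0.4577 -0.2883  0.001 ] F [ 0.3 -0.5  0.1] shift [ 0.0008  0.0007 -0.0011] rotvec [-0.002   0.0009 -0.0003]
[0.0122 0.0186 0.0302 0.0371 0.0442]
```

>>> {"op": "jog_arm", "data": {"increments": [[0, 0, 0, 0, 0, 0, -1], [0, 0, 0, 0, 0, 0, -1], [0, 0, 0, 0, 0, 0, -1], [0, 0, 0, 0, 0, 0, -1], [0, 0, 0, 0, 0, 0, -1]], "grip_force": 50}}

```text
clock: 8.98
position: [0.4572, -0.2881, 0.0004]
ee_rot: [0.999, -0.047, -0.001, -0.001]
ft_force: [0.1, -0.4, 0.4]
grip_width: 0.299
grasp_force: 0.0
```

>>> {"op": "jog_arm", "data": {"increments": [[0, 0, 0, 0, 0, 0, -1], [0, 0, 0, 0, 0, 0, -1], [0, 0, 0, 0, 0, 0, -1], [0, 0, 0, 0, 0, 0, -1]]}}

```text
clock: 9.32
position: [0.4574, -0.2881, 0.0004]
ee_rot: [0.999, -0.047, -0.001, -0.001]
ft_force: [-0.2, 0.8, 3.1]
grip_width: 0.135
grasp_force: 49.3
```

The rib is held (11.5 mm, 50 N). Lifting.

>>> {"op": "jog_arm", "data": {"increments": [[0, 0, -0.005, 0, 0, 0, -1], [0, 0, -0.02, 0, 0, 0, -1], [0, 0, -0.045, 0, 0, 0, -1], [0, 0, -0.07, 0, 0, 0, -1], [0, 0, -0.095, 0, 0, 0, -1]]}}

```text
clock: 9.73
position: [0.4569, -0.2879, 0.0962]
ee_rot: [0.999, -0.047, -0.001, -0.002]
ft_force: [0.7, -1.1, -1.6]
grip_width: 0.131
grasp_force: 48.8
```

>>> {"op": "jog_arm", "data": {"increments": [[0, 0, -0.025, 0, 0, 0, -1], [0, 0, -0.045, 0, 0, 0, -1], [0, 0, -0.055, 0, 0, 0, -1], [0, 0, -0.06, 0, 0, 0, -1], [0, 0, -0.06, 0, 0, 0, -1]]}}

```text
clock: 10.15
position: [0.4576, -0.2886, 0.1556]
ee_rot: [0.999, -0.047, -0.001, -0.001]
ft_force: [-0.3, -0.1, -1.6]
grip_width: 0.133
grasp_force: 48.9
```

```bash
python3 - <<'E'
from h import *
from workcell import optics,get_obs
for i in range(2): c=optics.camera('scene')
o=get_obs(); w=cloud(c); print(o["grip_width"],o["grasp_force"])
col=c["color"].astype(int)
b=(w[...,2]>.13)&(w[...,2]<.19)&(abs(w[...,0]-.458)<.1)&(abs(w[...,1]+.289)<.12)&(col.max(-1)>60)&(col.max(-1)<140)&(np.ptp(col,axis=-1)<25)
p=w[b]; z=np.median(p[:,2]); p=p[abs(p[:,2]-z)<.008]; r=cv2.minAreaRect(p[:,:2].astype(np.float32)); print(len(p),z,r)
A=np.c_[p[:,:2]-p[:,:2].mean(0),np.ones(len(p))]; print("plane",np.linalg.lstsq(A,p[:,2],rcond=None)[0])
# well target, reported TCP: well xy from overhang -.062, minus current offset computed later
ax=np.array([np.cos(np.radians(15.1)),np.sin(np.radians(15.1))]); g=np.array([.6708,.1001])-.061*ax; print(g)
inc([g[0]-.05,g[1]-.15,.125],rot(15.1)); inc([g[0],g[1],.125],rot(15.1))
E
```

```text
0.12995788117161786 48.88678550720215
2634 0.15984516928335438 ((0.4582728147506714, -0.28825050592422485), (0.17081232368946075, 0.1082959771156311), 84.15119171142578)
plane [0.00218155 0.00252096 0.15974878]
[0.61190617 0.08420922]
t 10.25 pos [ 0.4569 -0.2882  0.154 ] F [ 0.3 -0.4 -2. ] shift [ 0.0837 -0.2312  0.0235] rotvec [-0.0038  0.0027 -0.3581]
t 10.25 pos [ 0.4569 -0.2882  0.154 ] F [ 0.3 -0.4 -2. ] shift [ 0.1193 -0.3853  0.0239] rotvec [-0.0038  0.0027 -0.3581]
```

The board hangs level, its plate top at z 0.160 with the reported TCP at 0.155 and centred under the tool. So its underside is at the reported TCP z. Carrying it over to a point just in front of the well.

>>> {"op": "jog_arm", "data": {"increments": [[0.008, -0.026, 0, 0, 0, -0.06, -1], [0.018, -0.056, 0, 0, 0, -0.12, -1], [0.028, -0.086, 0, 0, 0, -0.18, -1], [0.038, -0.116, 0, 0, 0, -0.24, -1], [0.048, -0.146, 0, 0, 0, -0.3, -1]]}}

```text
clock: 10.67
position: [0.5186, -0.1461, 0.1541]
ee_rot: [0.995, 0.104, -0.002, -0.002]
ft_force: [0.5, 0.6, -2.2]
grip_width: 0.135
grasp_force: 48.9
```

```bash
python3 - <<'E'
from h import *
g=np.array([.6119,.0842])-.03*np.array([.9655,.2605]); inc([g[0],g[1],.145],rot(15.1),False)
E
```

```text
t 10.67 pos [ 0.5186 -0.1461  0.1541] F [ 0.5  0.6 -2.2] shift [ 0.1089 -0.2043  0.0096] rotvec [-0.0042  0.0027 -0.0553]
```

>>> {"op": "jog_arm", "data": {"increments": [[0.015, -0.028, 0.001, 0, 0, -0.02, -1], [0.031, -0.058, 0.003, 0, 0, -0.04, -1], [0.047, -0.088, 0.004, 0, 0, -0.055, -1], [0.063, -0.118, 0.005, 0, 0, -0.055, -1], [0.077, -0.145, 0.006, 0, 0, -0.055, -1]]}}

```text
clock: 11.08
position: [0.5643, 0.0123, 0.1483]
ee_rot: [0.991, 0.13, -0.002, -0.002]
ft_force: [0.6, -0.8, -1.0]
grip_width: 0.134
grasp_force: 48.9
```

>>> {"op": "jog_arm", "data": {"increments": [[0.013, -0.023, 0, 0, 0, 0, -1], [0.023, -0.041, 0, 0, 0, 0, -1], [0.03, -0.053, 0, 0, 0, 0, -1], [0.03, -0.053, 0, 0, 0, 0, -1], [0.03, -0.053, 0, 0, 0, 0, -1]]}}

```text
clock: 11.5
position: [0.5794, 0.0696, 0.1486]
ee_rot: [0.991, 0.131, -0.002, -0.002]
ft_force: [-0.1, -0.1, -2.0]
grip_width: 0.133
grasp_force: 48.9
```

```bash
cat > look.py <<'E'
from h import *
from workcell import optics,get_obs
ax=np.array([np.cos(np.radians(15.1)),np.sin(np.radians(15.1))]);ay=np.array([-ax[1],ax[0]]);O=np.array([.6705,.100])
def look(zlo,zhi):
    o=get_obs(); pl=(o["position"][:2]-O)@np.stack([ax,ay],1); print("t",o["clock"],"pos",o["position"].round(4),"TCP in cab",pl.round(4),"F",o["ft_force"].round(1))
    for n in("scene","top"):
        c=optics.camera(n); w=cloud(c); l=(w[...,:2]-O)@np.stack([ax,ay],1); col=c["color"].astype(int)
        b=(w[...,2]>zlo)&(w[...,2]<zhi)&(abs(l[...,0]-pl[0])<.075)&(abs(l[...,1]-pl[1])<.11)&(col.max(-1)>55)&(np.ptp(col,axis=-1)<25)
        p=l[b]
        if len(p)>20: print(n,len(p),"z",np.median(w[b][:,2]).round(4),"x",np.percentile(p[:,0],[1,99]).round(4),"y",np.percentile(p[:,1],[1,99]).round(4),cv2.minAreaRect(p.astype(np.float32)))
    return c
E
python3 - <<'E'
from look import *
c=look(.13,.165)
c=optics.camera("scene"); cv2.imwrite('pics/s9.png',cv2.resize(c['color'][150:370,250:530,::-1],None,fx=2,fy=2))
inc([O[0]-.062*ax[0],O[1]-.062*ax[1],.145],rot(15.1),False)
E
```

```text
t 11.5 pos [0.5794 0.0696 0.1486] TCP in cab [-0.0958 -0.0056] F [-0.1 -0.1 -2. ]
scene 1910 z 0.1536 x [-0.1463 -0.0427] y [-0.0911  0.0763] ((-0.09474905580282211, -0.006710372865200043), (0.1749015897512436, 0.10562089085578918), 89.94759368896484)
top 641 z 0.1529 x [-0.146  -0.0432] y [0.0284 0.0756] ((-0.09485700726509094, 0.051862239837646484), (0.049924179911613464, 0.1064334362745285), 88.55692291259766)
t 11.65 pos [0.5799 0.0674 0.1493] F [ 0.4  0.2 -1.9] shift [ 0.034  -0.008   0.0042] rotvec [-0.0025  0.0022 -0.0047]
```

View pics/s9.png

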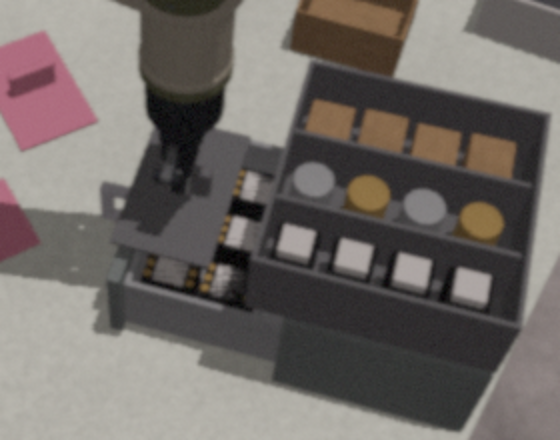

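The scene crop shows the board over the front of the open drawer, square to it, with the plate corners at about (130,240), (245,150) and (200,258). It needs 33 mm inward and 7 mm sideways before being lowered.

>>> {"op": "jog_arm", "data": {"increments": [[0.005, -0.002, 0.004, 0, 0, 0, -1], [0.015, -0.004, 0.01, 0, 0, 0, -1], [0.026, -0.006, 0.013, 0, 0, 0, -1], [0.033, -0.007, 0.014, 0, 0, 0, -1], [0.033, -0.007, 0.014, 0, 0, 0, -1]]}}

```text
clock: 12.07
position: [0.6109, 0.0845, 0.1354]
ee_rot: [0.992, 0.13, -0.001, -0.002]
ft_force: [-0.1, 0.2, -1.7]
grip_width: 0.13
grasp_force: 48.9
```

>>> {"op": "jog_arm", "data": {"increments": [[0, 0, 0, 0, 0, 0, -1], [0, 0, 0, 0, 0, 0, -1]]}}

```text
clock: 12.23
position: [0.61, 0.084, 0.1361]
ee_rot: [0.992, 0.13, -0.001, -0.001]
ft_force: [-0.1, -0.7, -1.8]
grip_width: 0.133
grasp_force: 48.9
```

```bash
python3 - <<'E'
from look import *
look(.125,.148)
E
```

```text
t 12.2333 pos [0.61   0.084  0.1361] TCP in cab [-0.0626  0.0004] F [-0.1 -0.7 -1.8]
scene 1865 z 0.1409 x [-0.1364 -0.0094] y [-0.0864  0.085 ] ((-0.07300497591495514, 0.0005956366658210754), (0.1289949119091034, 0.2172757089138031), 0.016002431511878967)
top 575 z 0.1401 x [-0.136 -0.017] y [0.0375 0.0954] ((-0.07626333832740784, 0.06951171904802322), (0.06758514791727066, 0.1236024722456932), 87.88721466064453)
```

>>> {"op": "jog_arm", "data": {"increments": [[0, 0, 0.008, 0, 0, 0, -1], [0, 0, 0.02, 0, 0, 0, -1], [0, 0, 0.032, 0, 0, 0, -1], [0, 0, 0.042, 0, 0, 0, -1], [0, 0, 0.046, 0, 0, 0, -1]]}}

```text
clock: 12.75
position: [0.6089, 0.084, 0.0873]
ee_rot: [0.992, 0.13, -0.002, -0.001]
ft_force: [-0.0, 0.1, -1.0]
grip_width: 0.132
grasp_force: 48.9
```

>>> {"op": "jog_arm", "data": {"increments": [[0, 0, 0.002, 0, 0, 0, -1], [0, 0, 0.004, 0, 0, 0, -1], [0, 0, 0.006, 0, 0, 0, -1], [0, 0, 0.007, 0, 0, 0, -1], [0, 0, 0.007, 0, 0, 0, -1]]}}

```text
clock: 13.17
position: [0.6102, 0.0845, 0.0831]
ee_rot: [0.992, 0.13, -0.0, -0.001]
ft_force: [0.7, -0.3, -1.8]
grip_width: 0.133
grasp_force: 48.9
```

Not in contact yet; I'll inch down 1 mm per row.

>>> {"op": "jog_arm", "data": {"increments": [[0, 0, 0.001, 0, 0, 0, -1], [0, 0, 0.002, 0, 0, 0, -1], [0, 0, 0.003, 0, 0, 0, -1], [0, 0, 0.004, 0, 0, 0, -1], [0, 0, 0.004, 0, 0, 0, -1]]}}

```text
clock: 13.58
position: [0.61, 0.0844, 0.0788]
ee_rot: [0.992, 0.13, -0.001, -0.001]
ft_force: [0.1, -0.1, -0.5]
grip_width: 0.131
grasp_force: 48.9
```

```bash
python3 - <<'E'
from look import *
look(.075,.098)
E
```

```text
t 13.5833 pos [0.61   0.0844 0.0788] TCP in cab [-0.0624  0.0007] F [ 0.1 -0.1 -0.5]
scene 1858 z 0.0841 x [-0.1239  0.0004] y [-0.1091  0.1064] ((-0.05980457365512848, -0.000928238034248352), (0.14079588651657104, 0.21847334504127502), 0.9160592555999756)
top 506 z 0.0834 x [-0.123   0.0109] y [0.0378 0.1082] ((-0.0559564009308815, 0.06531444191932678), (0.13739019632339478, 0.08771718293428421), 1.1248043775558472)
```

>>> {"op": "jog_arm", "data": {"increments": [[0, 0, 0.001, 0, 0, 0, -1], [0, 0, 0.0015, 0, 0, 0, -1], [0, 0, 0.0015, 0, 0, 0, -1]]}}

```text
clock: 13.93
position: [0.6106, 0.0846, 0.0785]
ee_rot: [0.992, 0.13, -0.0, -0.001]
ft_force: [-1.3, -0.5, 6.0]
grip_width: 0.132
grasp_force: 50.1
```

Firm contact (+6 N). Releasing, then straight up.

>>> {"op": "jog_arm", "data": {"increments": [[0, 0, 0, 0, 0, 0, -0.5], [0, 0, 0, 0, 0, 0, 0], [0, 0, 0, 0, 0, 0, 0], [0, 0, 0, 0, 0, 0, 0.2], [0, 0, 0, 0, 0, 0, 0.2]]}}

```text
clock: 14.35
position: [0.6101, 0.0844, 0.0774]
ee_rot: [0.992, 0.13, -0.001, -0.001]
ft_force: [0.0, -0.0, 0.6]
grip_width: 0.6
grasp_force: 0.0
```

>>> {"op": "jog_arm", "data": {"increments": [[0, 0, -0.005, 0, 0, 0, 0.2], [0, 0, -0.015, 0, 0, 0, 0.2], [0, 0, -0.03, 0, 0, 0, 0.2], [0, 0, -0.055, 0, 0, 0, 0.2], [0, 0, -0.08, 0, 0, 0, 0.2]]}}

```text
clock: 14.77
position: [0.6099, 0.0843, 0.1589]
ee_rot: [0.992, 0.13, -0.001, -0.002]
ft_force: [2.1, 0.2, -0.2]
grip_width: 0.606
grasp_force: 0.0
```

>>> {"op": "jog_arm", "data": {"increments": [[-0.01, 0, -0.03, 0, 0, 0, 0.2], [-0.03, 0, -0.06, 0, 0, 0, 0.2], [-0.06, 0, -0.09, 0, 0, 0, 0.2], [-0.09, 0, -0.11, 0, 0, 0, 0.2], [-0.12, 0, -0.12, 0, 0, 0, 0.2]]}}

```text
clock: 15.18
position: [0.4942, 0.054, 0.2809]
ee_rot: [0.991, 0.131, 0.001, -0.001]
ft_force: [0.1, -0.6, 1.5]
grip_width: 0.598
grasp_force: 0.0
```

```bash
python3 - <<'E'
from look import *
for i in range(3): c=optics.camera("scene")
w=cloud(c); l=(w[...,:2]-O)@np.stack([ax,ay],1)
r=(abs(l[...,0]+.06)<.04)&(abs(l[...,1])<.03)&(w[...,2]>.108)&(w[...,2]<.13); print("rib",r.sum(),l[r].mean(0),np.median(w[r][:,2]),l[r].min(0),l[r].max(0))
b=(abs(l[...,0]+.06)<.042)&(abs(l[...,1])<.075)&(w[...,2]>.075)&(w[...,2]<.095); p=w[b]; print("plane",np.linalg.lstsq(np.c_[p[:,:2]-p[:,:2].mean(0),np.ones(len(p))],p[:,2],rcond=None)[0])
f=(w[...,2]>.115)&(w[...,2]<.13)&(l[...,0]<-.1)&(l[...,0]>-.17)&(abs(l[...,1])>.05)&(abs(l[...,1])<.115); print("panel",np.percentile(l[f,0],[3,50,97]))
o=get_obs();print(o["clock"],o["position"],o["ft_force"],abs(o["joint_velocities"]).max())
cv2.imwrite('pics/s10.png',c['color'][...,::-1])
E
```

```text
rib 215 [-0.05971368 -0.00230692] 0.1202004350264917 [-0.08990681 -0.00855222] [-0.03048507  0.00782344]
plane [-0.00119258  0.00139559  0.08382568]
panel [-0.14262603 -0.13465304 -0.12791181]
15.3333 [0.49399631 0.05260319 0.28002948] [ 0.39997836 -0.45486391  0.15533185] 0.08422938205003871
```

View pics/s10.png

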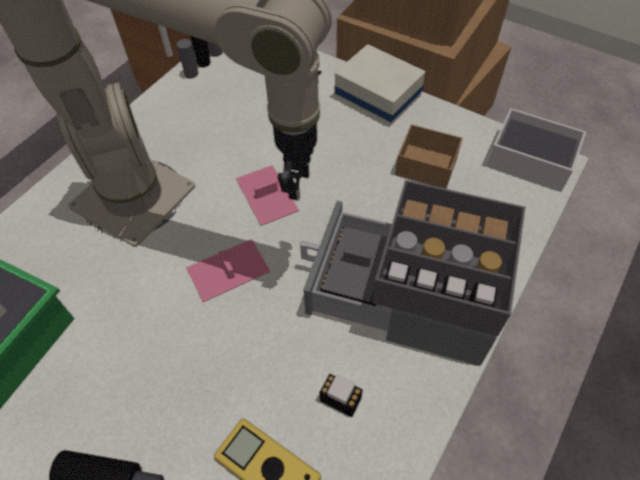

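The board lies flat in the drawer at about (355,262): level, its rib centred within 3 mm. The drawer is fully out, the bystanders haven't moved and the gripper is clear. Handing in.

```bash
python3 -c "
from workcell import workorder
print(workorder.hand_in())"
```

```text
the job is handed in; nothing more can be done
None
```

The job is handed in: the drawer is out at its stop and the separator board lies flat on the contactors, centred to about 3 mm by my camera check, with the gripper clear and the other things on the bench undisturbed; the hand-in gave no verdict.

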